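# Find the steel-cored base plug on the balance

## Robot

A 6-joint arm with a two-finger parallel gripper is mounted at the origin on the work surface. World frame = base frame: x ahead of the robot, y to its left, z up, the work surface at z = 0. Lengths are in mm, angles in rad, forces in N, time in s.
With the tool pointing down it reaches from about 325 to 775 mm from the base axis. Payload 9.3 kg.
Tool frame: the origin (TCP) lies midway between the tips of the shut fingers; the grasp point (between the pads) lies 19 mm behind it; x points along the fingers, z is the direction in which the jaws open and shut, and the axes are right-handed (so a half turn about x gives the same grasp; the last joint's range is limited). The gripper opens to 85 mm and grips with 20 to 120 N. Pads are 22 mm wide; open, the fingers measure 114 mm over their backs; the gripper's body (76 mm by 85 mm) begins 54 mm behind the grasp point. The pads swing forward as they close: fully open they stand 13 mm farther back than shut.
Start: joints at [-1.394, 0.259, 0.021, 1.334, 0, 1.418], TCP at [178.113, -520.358, 231.279] pointing down, gripper open.
Joint ranges: [-3.04, 3.04], [-0.91, 1.82], [-1.04, 1.36], [-1.92, 1.95], [-1.52, 1.45], [-3.14, 3.14]. Speed limits (rad/s): [2.22, 2.22, 2.79, 3.14, 3.14, 3.14].

## Interface

Orientations are given as [roll, pitch, yaw] about the fixed x, y, z axes, in that order (R = Rz(yaw) Ry(pitch) Rx(roll)).
In Python, from station import manip gives the robot as it stands.
- The arm moves only by the tool carry_out, never from a script. Its argument "targets" is text: rows parted by semicolons, each of 7 numbers parted by spaces: the turn, a rotation vector about the world's x, y, z in rad, then the shift along the world's x, y, z in m, then the closure, from 0 (fully open) to 1 (shut). A call has 1 to 12 rows; each row shifts and turns the commanded pose from where the row before left it; what a row does not reach is not made up. A row lasts 1/12 s, in which the tool goes at most 41.7 mm and 7.16 degrees, less where a joint would pass 70% of its speed; a pose out of reach is approached as far as the arm can. A call is refused whole if a number of a shift passes 0.0417 or a number of a turn 0.125, either way. A call with a gripper value outside its range is refused whole. The fingers move at their own pace and stop on an object; "force" is the grip in N (left out, the last holds). Time passes only in rows, so rows that do not move let the fingers close. It gives the time, the measured TCP pose, the force and the opening at its end, in the units of the state.
- manip.observe(): the state, without advancing time (a new reading comes with each control period).
- manip.camera(name): name is "scene" or "top" or "wrist"; returns (picture, depth): 384x512x3 uint8, red, green, blue; 384x512 float32, mm along the optical axis (not along the pixel's ray), 0 where there is no reading.
- manip.camera_params(name): a dict with "intrinsics" (3x3 intrinsics, pixels), "rvec" (rotation vector, rad) and "tvec" (3), from world to camera coordinates, as OpenCV has them. Camera axes: x right, y down, z forward; pixel columns grow to the right and rows downward; lengths in mm; the calibration is good to about 2 mm. The wrist camera is an equidistant fisheye: a pixel r from the principal point sees the ray r / f radians off the axis. A picture is of the moment at which its call begins: read the wrist's pose just before it. camera_params takes no time and is no camera call; for the wrist camera it gives the pose at the moment of the call.
- manip.sign_off(): hands the job in, once; it reports no verdict.
The state is a dict: "time_s": time; "joint_pos": joint angles; "dq": joint speeds; "joint_torque": joint torques, N m; "ee_pos": TCP position; "tool_rot": TCP orientation; "contact_force": force on the tool from outside, world axes, zero at the start; "torque": the same for the moment, N m; "finger_gap": opening from 0.0 (shut) to 1.0 (fully open).
Only numpy, scipy, OpenCV 4.12 (cv2) and the standard library are available. Lean on these libraries where they do the work, as an engineer would, in place of code of your own. Each camera call takes 0.05 s, during which the arm holds its last target.

## Task

Two of the white resin casts on the bench are identical footed base plugs, but only one has a steel core. Stand one plug on each pan of the balance and let it tip and settle, then stand the plug whose side drops in the empty shallow wooden tray and leave the other plug standing on its pan.

Things in the scene. Friction and masses are not known exactly. Their poses are not given: they have to be found in the camera images.
- plug_1: white resin plug: round foot 44 mm wide, 12 high, with a plain round knob 32 mm wide on it; 52 high in all; upright, rigid. Grip the knob, 15 to 50 mm above the underside. Origin: centre of the underside, z up. One plug has a steel core (115 to 150 g in all), the other a plastic one (55 to 80 g); which is which varies and cannot be seen. A plain white rod 30 mm wide without a foot is no plug.
- plug_2: the other of the two, the same in every visible way as plug_1 (foot 44 mm across and 12 mm high, knob 32 mm across, 52 mm high; origin at the centre of the underside, z up).
- beam: balance beam along its y, a steel pan fixed on each end, on a grey stand. Origin: on the pivot, mid-beam, 85 mm above the bench; z up, x the pivot axis. Pan floors: centred at y +120 and -120, z +10 mm, flat to 33 mm radius, rim 6 high. Sprung level when empty; once a plug is let go, it and its pans tilt in about 1 s to a stop 0.13 rad down on the heavier side (pan 16 mm lower, the other 16 higher).
- tray: the shallow open wooden tray, 150 mm (its x) by 140 mm (its y), walls 22 mm high and 5 mm thick, floor 5 mm above the bench, empty, fixed to the bench. It may stand to the left or the right. Origin: centre of the underside.
There are look-alikes about, which are no part of the job. What is shaped like the plug_2 but green is not meant.

How it is judged:
By the outcome, as a careful person would: the job done as asked, in the order asked, and still so for the second after the job is handed in, with the robot touching nothing.
It also fails if it takes over 64 s, if anything falls off the work surface, if the arm or the gripper's body presses on something with over 40 N, if the wrist force passes 120 N, or if a joint passes its speed limit or range.

## Working session

There is one attempt and no reset: what is moved stays moved. The work goes in short steps, Python scripts to look and compute and a tool call to move; the robot and the scene stay as the last step left them, time stands still between calls to the robot, and variables do not carry over. Pictures are saved under pics/ and viewed, and the job is handed in when it is done.

Besides the shell and the picture viewer there is one more tool, called after ">>>" as name(argument=value, ...), one argument or row to a line, values as JSON. carry_out: Moves the arm, as the interface text tells. Its arguments: {"type":"object","properties":{"targets":{"type":"string"},"force":{"type":"number"}},"required":["targets"]}

```bash
mkdir -p pics; ls; python3 - <<'E'
from station import manip
import cv2,numpy as np
print(manip.observe())
for n in ["scene","top","wrist"]:
    p=manip.camera_params(n); print(n,p)
    im,d=manip.camera(n); cv2.imwrite(f"pics/{n}0.png",im[:,:,::-1]); np.save(f"pics/{n}0.npy",d)
E
```

```text
pics
{'time_s': 0.0, 'joint_pos': array([-1.39361281e+00,  2.59206680e-01,  2.07191464e-02,  1.33371641e+00,
        6.54354185e-06,  1.41821038e+00]), 'dq': array([-0.00165477,  0.00104316, -0.00063306,  0.00174556, -0.00149297,
       -0.0013135 ]), 'joint_torque': array([-7.47781614e-04, -5.55635655e+01,  3.44532537e+01,  1.37104702e-02,
       -2.31653648e-04, -9.21982171e-07]), 'ee_pos': array([ 178.05411673, -520.05943579,  230.64153817]), 'tool_rot': array([2.98435809, 1.56938869, 1.74333122]), 'contact_force': array([-0.84936066, -0.7918618 ,  0.79611787]), 'torque': array([-0.04561254, -0.01008215, -0.01447283]), 'finger_gap': 1.002909278993744}
scene {'intrinsics': array([[358.73425862,   0.        , 256.90599894],
       [  0.        , 358.73425862, 193.06583741],
       [  0.        ,   0.        ,   1.        ]]), 'rvec': array([ 2.11586008,  0.94340725, -0.41426299]), 'tvec': array([-360.65698683, -196.16475973, 1135.89404249])}
top {'intrinsics': array([[404.89967208,   0.        , 250.35485732],
       [  0.        , 404.89967208, 193.55259699],
       [  0.        ,   0.        ,   1.        ]]), 'rvec': array([ 2.16306545, -2.20673209,  0.07255671]), 'tvec': array([  41.92650156,  495.8701127 , 1035.36401086])}
wrist {'intrinsics': array([[297.31863964,   0.        , 257.37260052],
       [  0.        , 297.31863964, 191.93504794],
       [  0.        ,   0.        ,   1.        ]]), 'rvec': array([-2.34009533,  1.67308836,  0.26398396]), 'tvec': array([-550.45270611,  -38.33921137,  378.43860596])}
```

View pics/scene0.png

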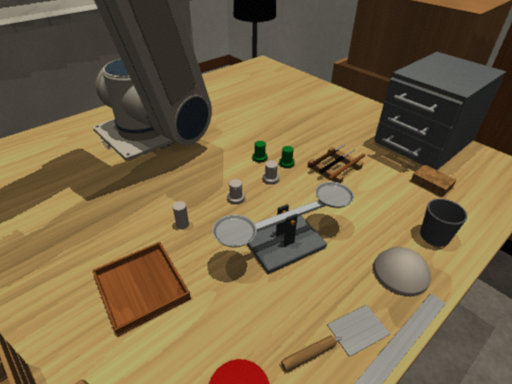

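View pics/top0.png

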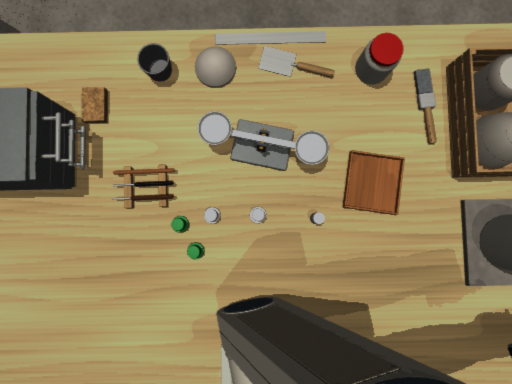

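View pics/wrist0.png

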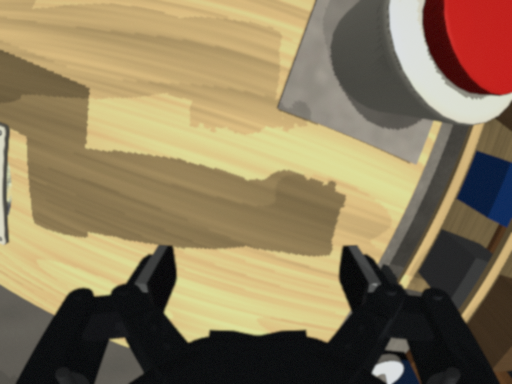

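The scene view shows two footed white plugs at about (236,190) and (271,172), and a footless white rod at (181,214). The green plugs are at (260,151) and (287,156). In the top view, the plugs are at (258,215) and (212,215), the rod at (318,218), the greens at (180,224) and (195,251), the pans at (215,128) and (311,148), and the tray at (374,183). Next I'll check this in a close crop and measure.

```bash
cat > h.py <<'E'
import cv2,numpy as np
from station import manip
def RT(n):
    p=manip.camera_params(n); return p["intrinsics"],cv2.Rodrigues(np.array(p["rvec"],float))[0],np.array(p["tvec"],float).ravel()
def plane(n,uv,z):
    K,R,t=RT(n); c=-R.T@t
    r=R.T@np.linalg.inv(K)@np.array([uv[0],uv[1],1.0]); return c+r*(z-c[2])/r[2]
def cloud(n,d):
    K,R,t=RT(n); v,u=np.mgrid[:d.shape[0],:d.shape[1]]
    P=np.stack([(u-K[0,2])/K[0,0]*d,(v-K[1,2])/K[1,1]*d,d],-1)
    return (P-t)@R
E
python3 - <<'E'
from h import *
s=cv2.imread("pics/scene0.png"); t=cv2.imread("pics/top0.png")
a=cv2.resize(s[135:245,150:310],None,fx=5,fy=5,interpolation=cv2.INTER_CUBIC)[:, :800]; cv2.imwrite("pics/c1.png",a)
b=cv2.resize(t[100:260,170:410],None,fx=3.3,fy=3.3,interpolation=cv2.INTER_CUBIC); cv2.imwrite("pics/c2.png",b)
d=np.load("pics/top0.npy");W=cloud("top",d)
hsv=cv2.cvtColor(t,cv2.COLOR_BGR2HSV)
m=((hsv[...,1]<60)&(hsv[...,2]>100)&(d>0)).astype(np.uint8)
print("table z",W[230:260,260:330,2].mean())
n,l,st,c=cv2.connectedComponentsWithStats(m)
for i in range(1,n):
    if 30<st[i,4]<3000 and 100<c[i][1]<260 and 150<c[i][0]<420:
        w=W[l==i]; zz=np.percentile(w[:,2],[5,50,95])
        tp=w[w[:,2]>zz[2]-6]
        print(c[i].round(1),st[i],zz.round(1),"ray52",plane("top",c[i],52).round(1),"topcentre",tp.mean(0).round(1),"mid",((w.min(0)+w.max(0))/2).round(1),(w.max(0)-w.min(0)).round(1))
m=((hsv[...,0]<14)&(hsv[...,1]>140)&(d>0)).astype(np.uint8); m[:, :330]=0;m[:,415:]=0;m[:140]=0;m[230:]=0
cs=max(cv2.findContours(m,0,2)[0],key=cv2.contourArea); r=cv2.minAreaRect(cs);print(r)
for q in cv2.boxPoints(r): print(plane("top",q,22).round(1))
print(plane("top",r[0],22), W[l==0].shape, W[175:190,365:380,2].mean())
E
```

```text
table z 6.049860705677617
[263.9 136.2] [ 197  111  132   54 2787] [ 15.4  92.9 104. ] ray52 [639.5  -5.2  52. ] topcentre [ 603.8 -103.1  101.5] mid [634.7   4.9  54. ] [153.4 333.  112.1]
[259.  156.3] [231 143  57  26 763] [13.8 16.8 20.2] ray52 [588.1   8.3  52. ] topcentre [593.7   7.6  17.2] mid [595.9   7.4  17.4] [ 69.4 146.8  11.9]
[211.3 214.9] [204 207  16  17 199] [10.4 50.8 55.6] ray52 [442.6 130.8  52. ] topcentre [443.  133.3  52.9] mid [443.1 134.2  28.2] [41.9 39.7 60.5]
[257.4 214.6] [250 207  16  16 211] [10.4 51.1 55.5] ray52 [441.1  15.3  52. ] topcentre [441.7  14.4  53.2] mid [442.   14.6  28.4] [39.2 39.4 59.4]
[318.5 217.7] [313 212  12  12 113] [60.4 62.9 65.7] ray52 [ 430.2 -137.4   52. ] topcentre [ 430.1 -135.8   63. ] mid [ 430.6 -135.6   62.5] [27.3 27.9 10.1]
((373.4870910644531, 182.29556274414062), (54.825992584228516, 57.0758171081543), 7.696051120758057)
[ 457. -205.   22.]
[ 603.8 -230.1   22. ]
[ 581.7 -370.5   22. ]
[ 435.3 -344.1   22. ]
[ 519.08512074 -287.42523492   22.        ] (176610, 3) 5.9304315435273685
```

View pics/c1.png

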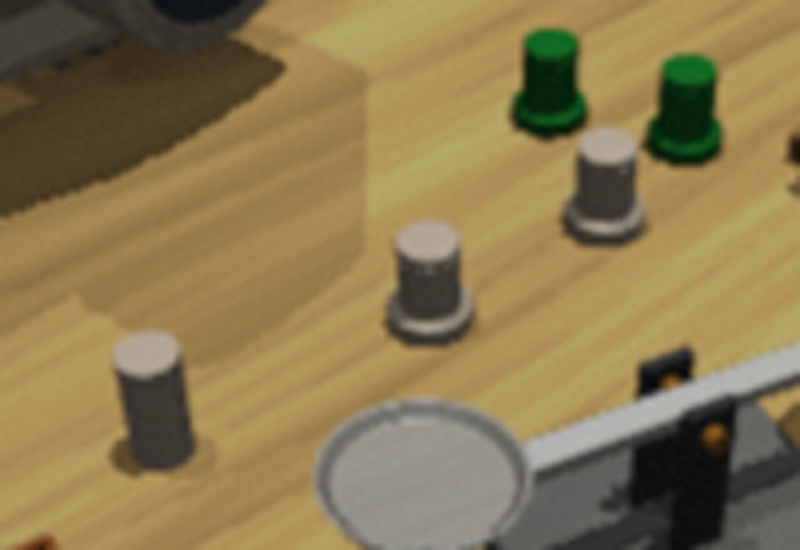

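View pics/c2.png

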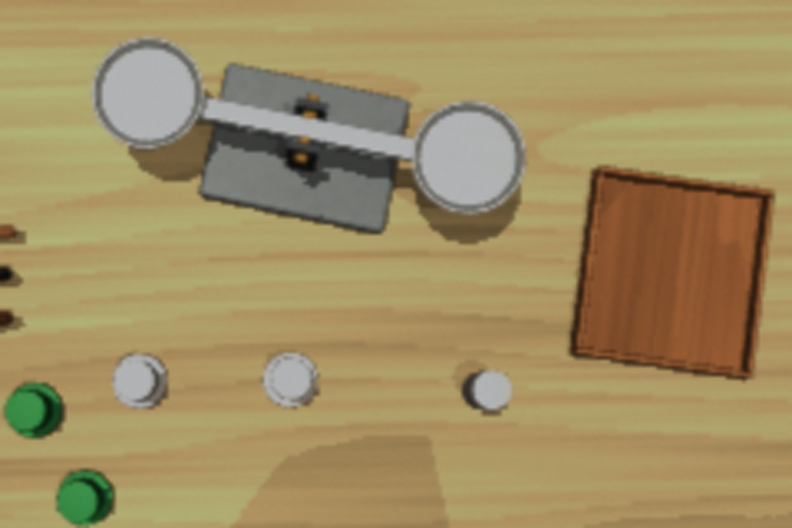

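The crop confirms it: the two white pieces with feet are the plugs, at crop pixels (430,280) and (605,185). The left piece at (150,400) has no foot and is taller, so it is the rod. Now I'll find the pan centres and cross-check the plugs from the scene view.

```bash
python3 - <<'E'
from h import *
from scipy.optimize import least_squares
def circ(P):
    f=lambda p:np.hypot(P[:,0]-p[0],P[:,1]-p[1])-p[2]
    r=least_squares(f,[*P.mean(0),P.std()],loss="soft_l1"); return r.x.round(1),np.abs(r.fun).mean().round(2)
# wood table: use saturation mask, outer pan contour at rim z
for cam,boxes in (("top",((190,105,235,150),(290,126,334,170))),("scene",((212,215,258,246),(315,182,355,208)))):
    im=cv2.imread(f"pics/{cam}0.png");d=np.load(f"pics/{cam}0.npy");W=cloud(cam,d)
    m=((W[...,2]>86)&(W[...,2]<118)&(d>0)).astype(np.uint8)
    for b in boxes:
        mm=np.zeros_like(m); mm[b[1]:b[3],b[0]:b[2]]=m[b[1]:b[3],b[0]:b[2]]
        c=max(cv2.findContours(mm,0,cv2.CHAIN_APPROX_NONE)[0],key=cv2.contourArea)[:,0]
        P=np.array([plane(cam,q,101)[:2] for q in c.astype(float)])
        print(cam,circ(P), "depthmean z",np.median(W[mm>0][:,2]).round(1))
# plugs in scene: knob top centre
im=cv2.imread("pics/scene0.png");d=np.load("pics/scene0.npy");W=cloud("scene",d)
for b in ((225,175,247,207),(260,158,281,186),(170,196,192,232)):
    w=W[b[1]:b[3],b[0]:b[2]]; k=(w[...,2]>46); ii=np.argwhere(k)
    hsv=cv2.cvtColor(im,cv2.COLOR_BGR2HSV)[b[1]:b[3],b[0]:b[2]]
    k2=k&(hsv[...,1]<60)&(hsv[...,2]>150); uv=np.argwhere(k2).mean(0)[::-1]+[b[0],b[1]]
    print(uv,k2.sum(),plane("scene",uv,52).round(1),w[k2].mean(0).round(1))
print("table",W[230:240,120:135].reshape(-1,3)[:,2].mean(), W[150:160,200:220,2].mean())
dt=np.load("pics/top0.npy");T=cloud("top",dt);print(T[235:245,260:330,2].mean(),T[60:90,310:340,2].mean(),T[165:190,215:230,2].mean())
E
```

```text
top (array([652.5, 115.4,  40.3]), np.float64(1.27)) depthmean z 92.6
top (array([ 600.3, -117.4,   40.8]), np.float64(1.81)) depthmean z 100.6
scene (array([ 596.2, -116.2,   40.6]), np.float64(1.23)) depthmean z 98.6
scene (array([656.1, 107. ,  40.8]), np.float64(2.14)) depthmean z 90.3
[235.22727273 182.83333333] 66 [442.5  13.3  52. ] [441.4  14.2  50.9]
[271.16666667 163.66666667] 54 [443.3 133.   52. ] [441.9 134.3  50.6]
[178.70512821 205.28205128] 78 [ 420.4 -132.1   52. ] [ 429.4 -136.6   61. ]
table -1.2235245126386909 1.7661960357767552
5.419127385610947 10.51701822976926 1.164883958363241
```

```bash
cat >> h.py <<'E'
from scipy.spatial.transform import Rotation as Ro
def st():
    o=manip.observe(); R=Ro.from_euler("xyz",o["tool_rot"]).as_matrix()
    print("t",round(o["time_s"],2),"tcp",o["ee_pos"].round(1),"q",o["joint_pos"].round(3),"F",o["contact_force"].round(1),"gap",round(o["finger_gap"],3)); print("toolx",R[:,0].round(3),"jaw z",R[:,2].round(3)); return o,R
E
python3 -c "
from h import *
st()"
```

```text
t 0.15 tcp [ 178.1 -520.2  230.8] q [-1.394  0.259  0.021  1.334  0.     1.418] F [ 1.  -0.5  0.1] gap 0.996
toolx [-0.     0.001 -1.   ] jaw z [ 0.324 -0.946 -0.001]
```

>>> carry_out(
  targets="0 0 0.056 0.0147 0.0362 0 0;0 0 0.056 0.0147 0.0362 0 0;0 0 0.056 0.0147 0.0362 0 0;0 0 0.056 0.0147 0.0362 0 0;0 0 0.056 0.0147 0.0362 0 0;0 0 0.056 0.0147 0.0362 0 0;0 0 0.056 0.0147 0.0362 0 0;0 0 0.056 0.0147 0.0362 0 0;0 0 0.056 0.0147 0.0362 0 0",
  force=40,
)

```text
time_s: 0.9
ee_pos: [310.4, -192.7, 231.3]
tool_rot: [0.177, 1.571, -0.557]
contact_force: [0.8, -0.5, 0.1]
finger_gap: 1.0
```

>>> carry_out(
  targets="0 0 0.056 0.0147 0.0362 0 0;0 0 0.056 0.0147 0.0362 0 0;0 0 0.056 0.0147 0.0362 -0.01 0;0 0 0.056 0.0147 0.0362 -0.01 0;0 0 0.056 0.0147 0.0362 -0.01 0;0 0 0.056 0.0147 0.0362 -0.015 0;0 0 0.056 0.0147 0.0362 -0.015 0;0 0 0.056 0.0147 0.0362 -0.015 0;0 0 0.056 0.0147 0.0362 -0.015 0;0 0 0 0 0 0 0;0 0 0 0 0 0 0",
)

```text
time_s: 1.82
ee_pos: [441.9, 132.3, 140.3]
tool_rot: [-2.787, 1.568, -3.016]
contact_force: [-1.4, -0.4, 0.4]
finger_gap: 1.0
```

```bash
python3 - <<'E'
from h import *
st()
im,d=manip.camera("wrist"); cv2.imwrite("pics/w1.png",im[:,:,::-1]); np.save("pics/w1.npy",d)
E
```

```text
t 1.82 tcp [441.9 132.3 140.3] q [ 0.109  0.159 -0.349  1.066 -0.     1.909] F [-1.4 -0.4  0.4] gap 1.0
toolx [-0.003 -0.    -1.   ] jaw z [ 0.974 -0.227 -0.003]
```

View pics/w1.png

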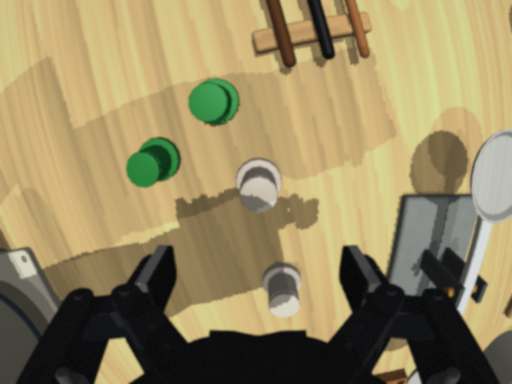

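The wrist view has plug A's knob top at about (260,192), ahead of the fingers, with plug B at (284,300) and the greens at (213,101) and (146,168). Casting rays next.

```bash
cat >> h.py <<'E'
def fray(uv):
    K,R,t=RT("wrist"); x=(np.array(uv,float)-K[:2,2])/K[0,0]; th=np.hypot(*x); s=np.sin(th)/max(th,1e-9)
    return -R.T@t, R.T@np.array([x[0]*s,x[1]*s,np.cos(th)])
def wplane(uv,z):
    c,r=fray(uv); return c+r*(z-c[2])/r[2]
E
python3 - <<'E'
from h import *
im=cv2.imread("pics/w1.png");d=np.load("pics/w1.npy");print(RT("wrist")[2])
hsv=cv2.cvtColor(im,cv2.COLOR_BGR2HSV)
for b in ((230,150,290,220),(258,258,308,322)):
    m=((hsv[...,1]<50)&(hsv[...,2]>165)).astype(np.uint8);mm=np.zeros_like(m);mm[b[1]:b[3],b[0]:b[2]]=m[b[1]:b[3],b[0]:b[2]]
    cv2.imwrite(f"pics/m{b[0]}.png",mm*255)
    n,l,s,c=cv2.connectedComponentsWithStats(mm)
    for i in range(1,n):
        if s[i,4]>20: print(c[i],s[i], wplane(c[i],52).round(1), np.median(d[l==i]))
print(fray([257.4,191.9]))
for uv in ((260,192),(258,184),(284,300)): print(wplane(uv,52).round(1),wplane(uv,12).round(1))
c=im[145:225,220:300];cv2.imwrite("pics/w1c.png",cv2.resize(c,None,fx=6,fy=6,interpolation=cv2.INTER_CUBIC))
E
```

```text
[-400.83019148  205.73200036  363.03556211]
[260.19514563 182.37572816] [ 237  160   44   46 1030] [447.8 142.2  52. ] 243.93657
[293.74107143 275.97321429] [284 268  17  22 112] [457.7  47.4  52. ] 314.24146
[286.37228261 307.6576087 ] [270 296  30  21 368] [444.   10.9  52. ] 280.2528
(array([460.91070636, 207.36185972, 281.68723371]), array([-0.07112361, -0.30016532, -0.95123194]))
[445.8 134.3  52. ] [443.1 121.6  12. ]
[445.7 141.3  52. ] [443.1 129.8  12. ]
[443.5  21.4  52. ] [440.5 -11.   12. ]
```

View pics/w1c.png

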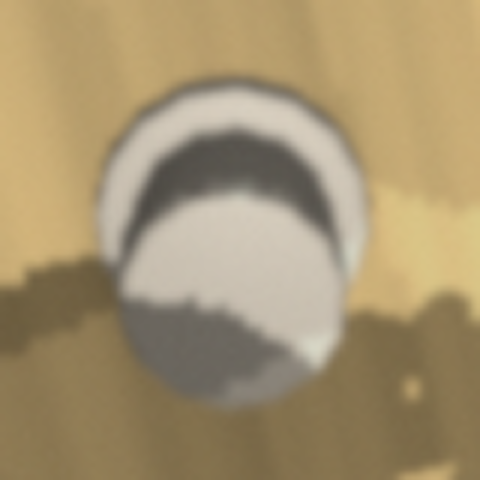

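Knob-top and foot rays from the wrist give (445,132) and (443,133), against (442.5,132) from the fixed cameras. I'll descend there.

>>> carry_out(
  targets="0 0 0 0.0015 0.0003 -0.03 0;0 0 0 0 0 -0.03 0;0 0 0 0 0 -0.03 0;0 0 0 0 0 -0.02 0;0 0 0 0 0 -0.013 0;0 0 0 0 0 0 0;0 0 0 0 0 0 1;0 0 0 0 0 0 1;0 0 0 0 0 0 1;0 0 0 0 0 0 1;0 0 0 0 0 0 1;0 0 0 0 0 0 1",
  force=40,
)

```text
time_s: 2.87
ee_pos: [444.3, 130.9, 19.5]
tool_rot: [0.158, 1.569, -0.075]
contact_force: [-2.5, -0.4, 7.9]
finger_gap: 0.358
```

```bash
python3 - <<'E'
from h import *
st()
E
```

```text
t 2.87 tcp [444.3 130.9  19.5] q [ 0.105  0.283 -0.543  0.744 -0.     1.909] F [-2.5 -0.4  7.9] gap 0.358
toolx [ 0.001 -0.    -1.   ] jaw z [ 0.973 -0.231  0.001]
```

>>> carry_out(
  targets="0 0 0 0 0 0.03 1;0 0 0 0 0 0.035 1;0 0 0 0 0 0.035 1;0 0 0 0.01 -0.001 0.035 1;0 0 0 0.025 -0.002 0.012 1;0 0 0 0.03 -0.002 0 1;0 0 0 0.03 -0.002 0 1;0 0 0 0.03 -0.002 0 1;0 0 0 0.02 -0.002 0 1;0 0 0 0 0 0 1;0 0 0 0 0 0 1",
)

```text
time_s: 3.78
ee_pos: [589.2, 119.8, 164.9]
tool_rot: [-2.846, 1.57, -3.079]
contact_force: [-0.8, 0.0, -1.9]
finger_gap: 0.355
```

```bash
python3 - <<'E'
from h import *
st()
im,d=manip.camera("wrist"); cv2.imwrite("pics/w2.png",im[:,:,::-1]); np.save("pics/w2.npy",d)
E
```

```text
t 3.78 tcp [589.2 119.8 164.9] q [ 0.061  0.371  0.016  1.217 -0.     1.865] F [-0.8  0.  -1.9] gap 0.355
toolx [-0.001 -0.    -1.   ] jaw z [ 0.973 -0.231 -0.001]
```

View pics/w2.png

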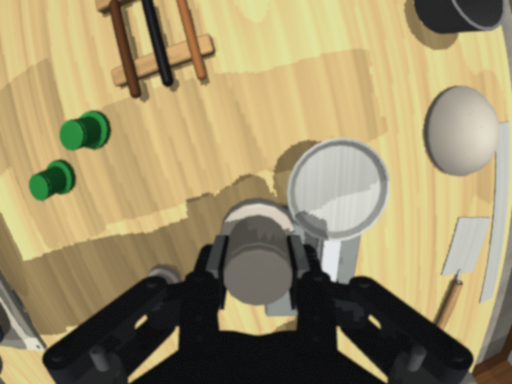

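Plug A is in the gripper. The left pan is clear at (339,189) in the wrist view, so I'll measure its centre.

```bash
python3 - <<'E'
from h import *
im=cv2.imread("pics/w2.png");d=np.load("pics/w2.npy")
hsv=cv2.cvtColor(im,cv2.COLOR_BGR2HSV)
m=(hsv[...,1]<60).astype(np.uint8); m[:136]=0;m[238:]=0;m[:,:289]=0;m[:,390:]=0
m=cv2.morphologyEx(m,cv2.MORPH_OPEN,np.ones((15,15),np.uint8))
c=max(cv2.findContours(m,0,cv2.CHAIN_APPROX_NONE)[0],key=cv2.contourArea)
e=cv2.fitEllipse(c);print(e)
hull=cv2.convexHull(c)[:,0].astype(float)
for z in (95,101):
    P=np.array([wplane(q,z)[:2] for q in cv2.ellipse2Poly(tuple(int(round(x)) for x in e[0]),(int(e[1][0]/2),int(e[1][1]/2)),int(e[2]),0,360,10).astype(float)])
    (x,y),r=cv2.minEnclosingCircle(P.astype(np.float32)); print(z,x,y,r, wplane(e[0],z).round(1))
print("depth floor",np.median(d[175:205,325:355]))
# 3D of floor from depth along optical axis
K,R,t=RT("wrist"); cc,ray=fray((340,190)); zc=(R@ray)[2]; print(cc+ray*np.median(d[185:195,335:345])/zc)
E
```

```text
((336.6229553222656, 190.2451934814453), (96.84000396728516, 113.19580078125), 45.962799072265625)
95 651.7406005859375 115.41575622558594 44.00399398803711 [650.7 117.   95. ]
101 650.4786376953125 117.71055603027344 42.752201080322266 [649.4 119.2 101. ]
depth floor 225.80254
[654.30803335 114.8277397   90.48385296]
```

>>> carry_out(
  targets="0 0 0 0.022 -0.002 0 1;0 0 0 0.022 -0.002 0 1;0 0 0 0.0188 -0.0013 -0.01 1;0 0 0 0 0 -0.02 1;0 0 0 0 0 -0.013 1;0 0 0 0 0 0 1;0 0 0 0 0 -0.002 1;0 0 0 0 0 -0.002 1;0 0 0 0 0 0 1",
)

```text
time_s: 4.58
ee_pos: [651.7, 114.8, 119.6]
tool_rot: [0.276, 1.569, 0.043]
contact_force: [-0.2, 0.1, -0.9]
finger_gap: 0.357
```

```bash
python3 - <<'E'
from h import *
st()
im,d=manip.camera("scene"); cv2.imwrite("pics/s2.png",cv2.resize(im[110:260,200:400,::-1],None,fx=4,fy=4,interpolation=cv2.INTER_CUBIC))
E
```

```text
t 4.58 tcp [651.7 114.8 119.6] q [ 0.048  0.493  0.098  1.174 -0.     1.851] F [-0.2  0.1 -0.9] gap 0.357
toolx [ 0.001  0.    -1.   ] jaw z [ 0.973 -0.231  0.001]
```

View pics/s2.png

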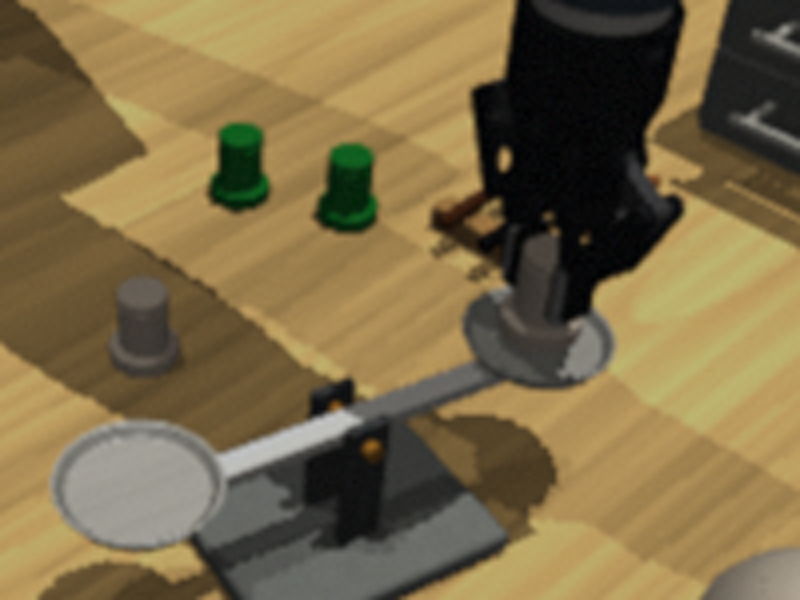

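The plug sits just above the middle of the left pan. I'll lower it in small steps.

>>> carry_out(
  targets="0 0 0 0 0 -0.002 1;0 0 0 0 0 -0.002 1;0 0 0 0 0 0 1",
)

```text
time_s: 4.88
ee_pos: [651.6, 114.6, 114.4]
tool_rot: [3.051, 1.571, 2.818]
contact_force: [0.2, -0.0, -1.4]
finger_gap: 0.354
```

>>> carry_out(
  targets="0 0 0 0 0 -0.001 1;0 0 0 0 0 -0.001 1;0 0 0 0 0 0 1",
)

```text
time_s: 5.13
ee_pos: [651.7, 114.6, 112.3]
tool_rot: [-2.785, 1.571, -3.018]
contact_force: [0.2, 0.5, -1.8]
finger_gap: 0.358
```

```bash
python3 - <<'E'
from h import *
st()
im,d=manip.camera("scene"); cv2.imwrite("pics/s3.png",cv2.resize(im[110:260,200:400,::-1],None,fx=4,fy=4,interpolation=cv2.INTER_CUBIC))
E
```

```text
t 5.13 tcp [651.7 114.6 112.3] q [ 0.047  0.499  0.088  1.16  -0.     1.851] F [ 0.2  0.5 -1.8] gap 0.358
toolx [-0. -0. -1.] jaw z [ 0.973 -0.231 -0.   ]
```

View pics/s3.png

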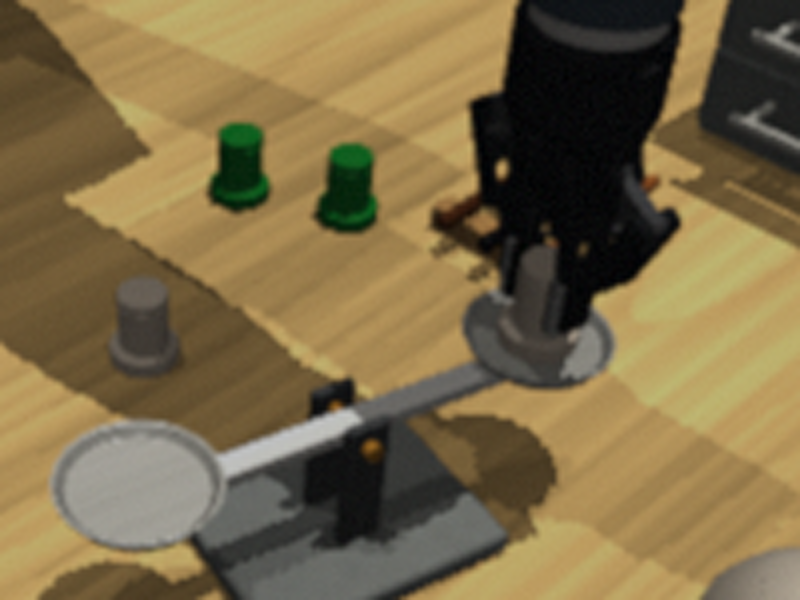

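>>> carry_out(
  targets="0 0 0 0 0 -0.001 1;0 0 0 0 0 -0.001 1;0 0 0 0 0 0 1",
)

```text
time_s: 5.43
ee_pos: [651.7, 114.6, 110.3]
tool_rot: [-2.792, 1.571, -3.025]
contact_force: [-0.4, -0.4, -1.7]
finger_gap: 0.358
```

>>> carry_out(
  targets="0 0 0 0 0 -0.001 1;0 0 0 0 0 -0.001 1;0 0 0 0 0 0 1",
)

```text
time_s: 5.68
ee_pos: [651.7, 114.6, 108.3]
tool_rot: [-2.839, 1.571, -3.072]
contact_force: [0.5, 0.5, -1.5]
finger_gap: 0.358
```

```bash
python3 - <<'E'
from h import *
st()
im,d=manip.camera("scene"); cv2.imwrite("pics/s4.png",cv2.resize(im[110:260,200:400,::-1],None,fx=4,fy=4,interpolation=cv2.INTER_CUBIC))
E
```

```text
t 5.68 tcp [651.7 114.6 108.3] q [ 0.047  0.501  0.081  1.151 -0.     1.851] F [ 0.5  0.5 -1.5] gap 0.358
toolx [-0. -0. -1.] jaw z [ 0.973 -0.231 -0.   ]
```

View pics/s4.png

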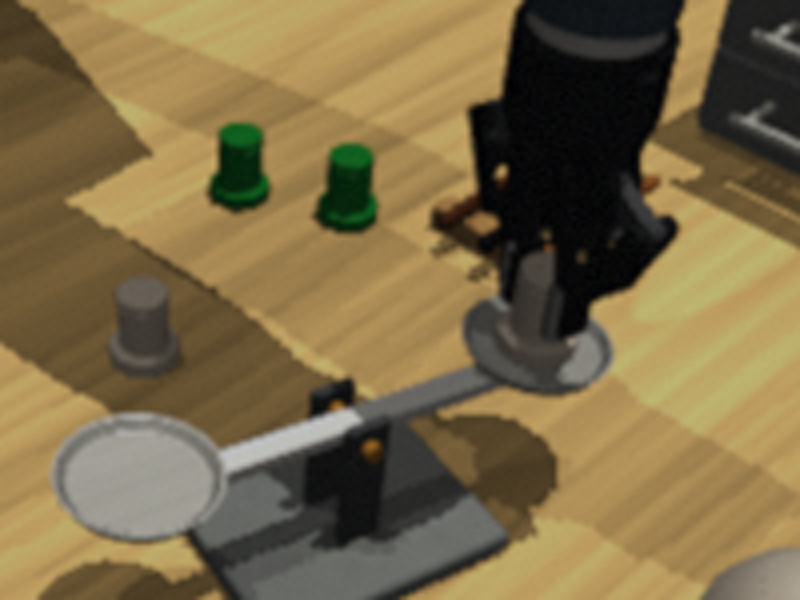

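The right pan has risen slightly, so the plug is now resting on the left pan. Releasing and retreating upward.

>>> carry_out(
  targets="0 0 0 0 0 0 0;0 0 0 0 0 0 0;0 0 0 0 0 0 0;0 0 0 0 0 0 0;0 0 0 0 0 0.02 0;0 0 0 0 0 0.03 0;0 0 0 0 0 0.03 0;0 0 0 -0.02 -0.005 0.02 0;0 0 0 -0.04 -0.01 0.01 0;0 0 0 -0.04 -0.01 0 0;0 0 0 -0.04 -0.01 0 0;0 0 0 -0.035 -0.02 0 0",
)

```text
time_s: 6.73
ee_pos: [475.1, 60.4, 218.5]
tool_rot: [0.726, 1.57, 0.494]
contact_force: [0.4, -1.0, 0.4]
finger_gap: 1.0
```

```bash
python3 - <<'E'
from h import *
st()
im,d=manip.camera("scene"); cv2.imwrite("pics/s5.png",cv2.resize(im[110:260,200:400,::-1],None,fx=4,fy=4,interpolation=cv2.INTER_CUBIC))
E
```

```text
t 6.73 tcp [475.1  60.4 218.5] q [-0.049  0.141 -0.163  1.266  0.     1.753] F [ 0.4 -1.   0.4] gap 1.0
toolx [ 0.001  0.    -1.   ] jaw z [ 0.973 -0.23   0.   ]
```

View pics/s5.png

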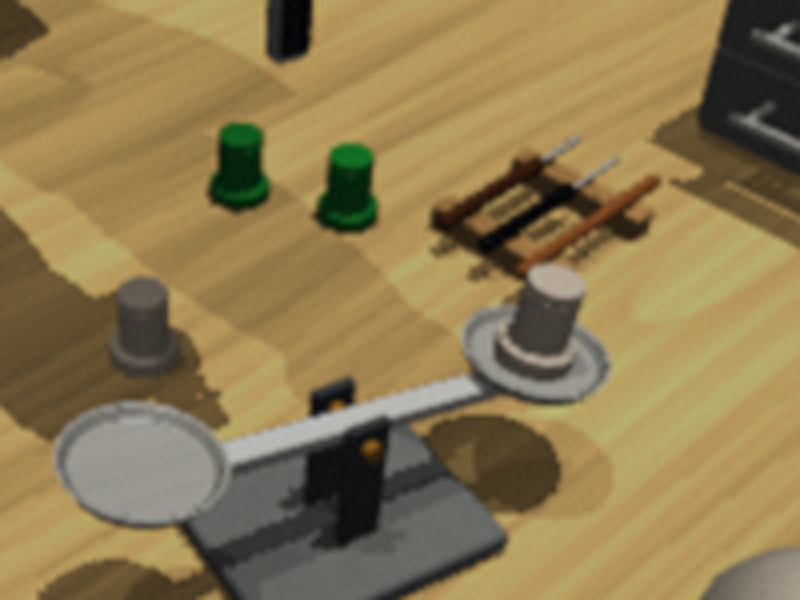

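Plug A stands on the left pan, which has dropped as expected. On to plug B at (442,14).

>>> carry_out(
  targets="0 0 0 -0.016 -0.023 -0.02 0;0 0 0 -0.0166 -0.0231 -0.03 0;0 0 0 0 0 -0.035 0;0 0 0 0 0 -0.035 0;0 0 0 0 0 0 0",
)

```text
time_s: 7.2
ee_pos: [441.5, 13.7, 94.0]
tool_rot: [-3.064, 1.563, 2.985]
contact_force: [-1.1, 1.6, -0.5]
finger_gap: 1.001
```

```bash
python3 - <<'E'
from h import *
st()
im,d=manip.camera("wrist"); cv2.imwrite("pics/w3.png",im[:,:,::-1])
for uv in ((258.5,195),): print(wplane(uv,52))
E
```

```text
t 7.2 tcp [441.5  13.7  94. ] q [-0.159  0.17  -0.467  0.941 -0.     1.646] F [-1.1  1.6 -0.5] gap 1.001
toolx [-0.007  0.001 -1.   ] jaw z [ 0.973 -0.232 -0.007]
[448.20408115  29.23018558  52.        ]
```

View pics/w3.png

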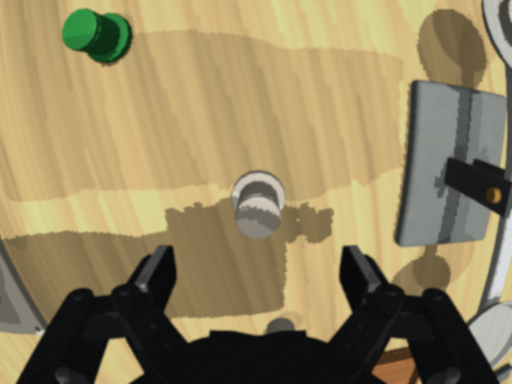

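```bash
python3 - <<'E'
from h import *
o,_=st()
print(wplane((259.5,217),52),wplane((258.5,196),12))
E
```

```text
t 7.25 tcp [443.   13.7  96.8] q [-0.159  0.168 -0.461  0.947 -0.     1.646] F [-0.3  0.1  0.5] gap 0.998
toolx [-0.005  0.001 -1.   ] jaw z [ 0.973 -0.231 -0.005]
[445.24177808  13.80668523  52.        ] [444.90253177  15.35874013  12.        ]
```

>>> carry_out(
  targets="0 0 0 0.001 0.0005 -0.03 0;0 0 0 0 0 -0.025 0;0 0 0 0 0 -0.015 0;0 0 0 0 0 -0.003 0;0 0 0 0 0 0 0;0 0 0 0 0 0 1;0 0 0 0 0 0 1;0 0 0 0 0 0 1;0 0 0 0 0 0 1;0 0 0 0 0 0 1;0 0 0 0 0 0 1",
)

```text
time_s: 8.17
ee_pos: [446.3, 14.2, 26.3]
tool_rot: [0.109, 1.569, -0.124]
contact_force: [-1.7, 1.3, 9.2]
finger_gap: 0.361
```

```bash
python3 - <<'E'
from h import *
st()
E
```

```text
t 8.17 tcp [446.3  14.2  26.3] q [-0.157  0.25  -0.57   0.749  0.     1.647] F [-1.7  1.3  9.2] gap 0.361
toolx [ 0.001 -0.    -1.   ] jaw z [ 0.973 -0.231  0.001]
```

Plug B is gripped; the upward force matches what I saw with A. I'll lift it, tilt the tool 0.13 rad to match the raised right pan, and move towards it.

>>> carry_out(
  targets="0 0 0 0 0 0.03 1;0 0 0 0 0 0.035 1;0 0 0 0 0 0.035 1;0 0 0 0 0 0.035 1;-0.0315 0.0075 0 0.02 -0.02 0.028 1;-0.0315 0.0075 0 0.025 -0.022 0 1;-0.0315 0.0075 0 0.025 -0.022 0 1;-0.0315 0.0075 0 0.025 -0.02 0 1;0 0 0 0 0 0 1;0 0 0 0 0 0 1",
)

```text
time_s: 9.0
ee_pos: [541.5, -70.4, 187.6]
tool_rot: [-1.581, 1.441, -1.815]
contact_force: [-0.6, 1.1, -0.8]
finger_gap: 0.365
```

```bash
python3 - <<'E'
from h import *
st()
im,d=manip.camera("wrist"); cv2.imwrite("pics/w4.png",im[:,:,::-1])
im,d=manip.camera("scene"); cv2.imwrite("pics/s6.png",cv2.resize(im[110:260,200:400,::-1],None,fx=4,fy=4,interpolation=cv2.INTER_CUBIC))
E
```

```text
t 9.0 tcp [541.5 -70.4 187.6] q [-0.213  0.279 -0.068  1.228 -0.129  1.592] F [-0.6  1.1 -0.8] gap 0.365
toolx [-0.031 -0.125 -0.992] jaw z [ 0.973 -0.232 -0.001]
```

View pics/w4.png

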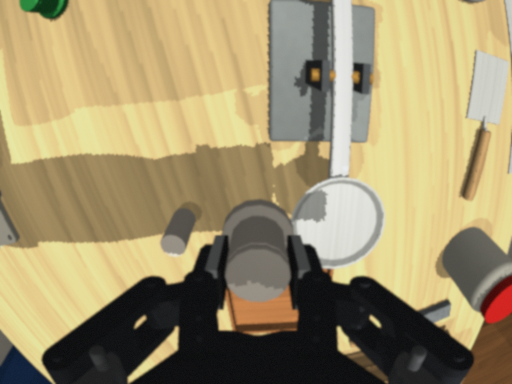

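View pics/s6.png

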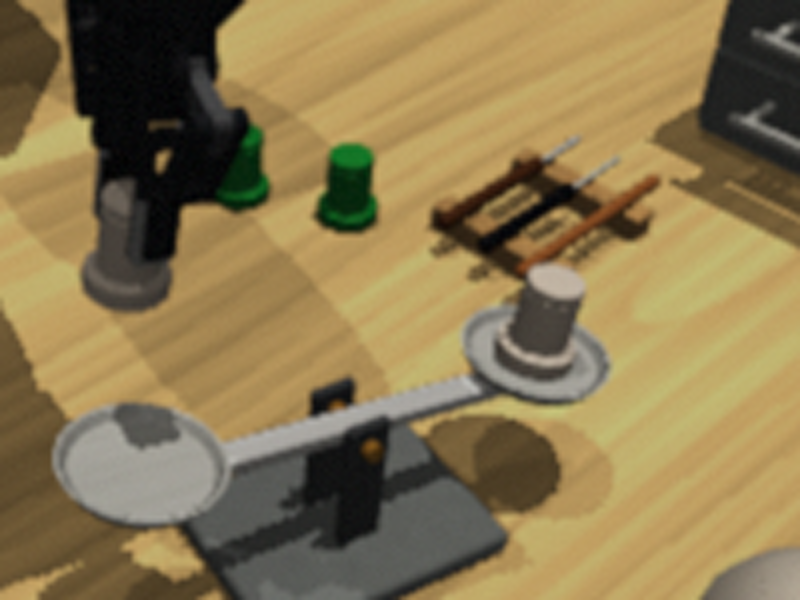

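The raised right pan is centred at about (338,222) in the wrist view, and plug B hangs straight in the fingers.

```bash
python3 - <<'E'
from h import *
st()
for z in (107,111,116): print(wplane((338,222),z).round(1))
E
```

```text
t 9.1 tcp [540.2 -69.5 188.2] q [-0.212  0.277 -0.07   1.228 -0.129  1.592] F [ 0.  -0.1 -0.3] gap 0.367
toolx [-0.031 -0.125 -0.992] jaw z [ 0.973 -0.231 -0.001]
[ 600.2 -116.4  107. ]
[ 599.5 -113.7  111. ]
[ 598.6 -110.4  116. ]
```

>>> carry_out(
  targets="0 0 0 0.02 -0.0142 0 1;0 0 0 0.02 -0.0135 0 1;0 0 0 0.0196 -0.0135 -0.01 1;0 0 0 0 0 -0.02 1;0 0 0 0 0 -0.012 1;0 0 0 0 0 0 1;0 0 0 0 0 0 1",
)

```text
time_s: 9.68
ee_pos: [599.6, -110.4, 146.6]
tool_rot: [-1.58, 1.442, -1.813]
contact_force: [-0.0, -0.1, -0.0]
finger_gap: 0.367
```

```bash
python3 - <<'E'
from h import *
st()
im,d=manip.camera("scene"); cv2.imwrite("pics/s7.png",cv2.resize(im[110:260,200:400,::-1],None,fx=4,fy=4,interpolation=cv2.INTER_CUBIC))
E
```

```text
t 9.68 tcp [ 599.6 -110.4  146.6] q [-0.257  0.4    0.008  1.176 -0.129  1.546] F [-0.  -0.1 -0. ] gap 0.367
toolx [-0.031 -0.125 -0.992] jaw z [ 0.973 -0.231 -0.001]
```

View pics/s7.png

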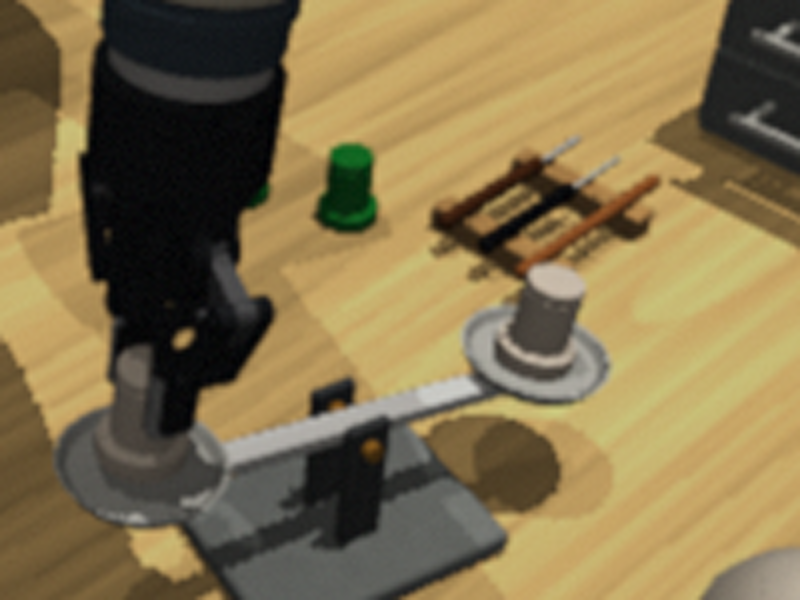

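>>> carry_out(
  targets="0 0 0 0 0 -0.004 1;0 0 0 0 0 -0.003 1;0 0 0 0 0 -0.001 1;0 0 0 0 0 0 1",
)

```text
time_s: 10.07
ee_pos: [600.3, -110.9, 138.4]
tool_rot: [-1.571, 1.441, -1.804]
contact_force: [-0.6, -0.4, -1.2]
finger_gap: 0.368
```

>>> carry_out(
  targets="0 0 0 0 0 -0.001 1;0 0 0 0 0 -0.001 1;0 0 0 0 0 0 1",
)

```text
time_s: 10.32
ee_pos: [600.6, -111.1, 136.4]
tool_rot: [-1.57, 1.441, -1.803]
contact_force: [-0.6, -0.2, 1.0]
finger_gap: 0.362
```

>>> carry_out(
  targets="0 0 0 0 0 -0.001 1;0 0 0 0 0 -0.001 1;0 0 0 0 0 0 1",
)

```text
time_s: 10.57
ee_pos: [600.5, -111.1, 134.3]
tool_rot: [-1.57, 1.441, -1.803]
contact_force: [-0.0, -0.8, 1.5]
finger_gap: 0.367
```

```bash
python3 - <<'E'
from h import *
st()
im,d=manip.camera("scene"); cv2.imwrite("pics/s8.png",cv2.resize(im[110:260,200:400,::-1],None,fx=4,fy=4,interpolation=cv2.INTER_CUBIC))
E
```

```text
t 10.57 tcp [ 600.5 -111.1  134.3] q [-0.258  0.408 -0.012  1.147 -0.13   1.546] F [-0.  -0.8  1.5] gap 0.367
toolx [-0.03  -0.126 -0.992] jaw z [ 0.973 -0.231  0.   ]
```

View pics/s8.png

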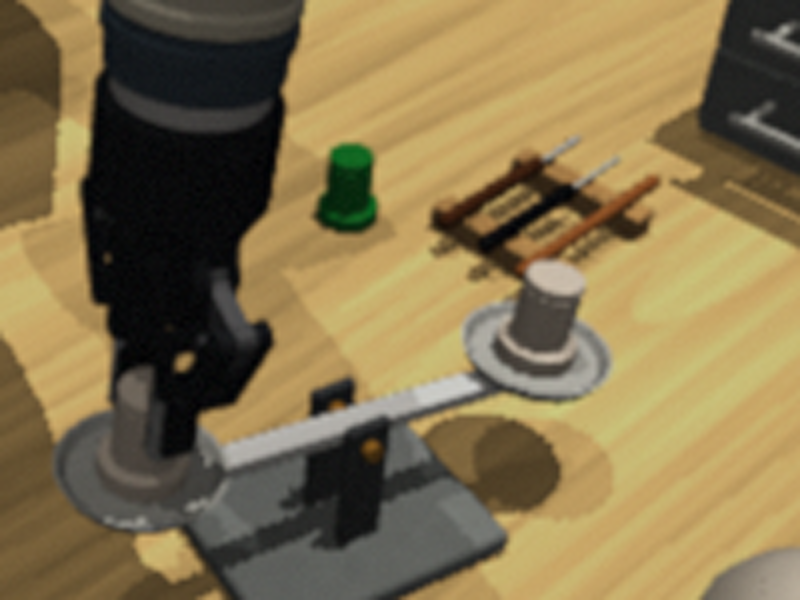

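The force change and the slight rise of the left pan show contact. I'll release and retreat along the tool axis, then wait for the balance to settle.

>>> carry_out(
  targets="0 0 0 0 0 0 0;0 0 0 0 0 0 0;0 0 0 0 0 0 0;0 0 0 0 0 0 0;0 0 0 0.0006 0.0025 0.02 0;0 0 0 0.001 0.004 0.03 0;0 0 0 0.001 0.004 0.03 0;0.0315 -0.0075 0 0 0 0.03 0;0.0315 -0.0075 0 -0.03 0 0.01 0;0.0315 -0.0075 0 -0.04 0 0 0;0.0315 -0.0075 0 -0.04 0 0 0;0 0 0 -0.03 0 0 0",
)

```text
time_s: 11.62
ee_pos: [460.6, -100.4, 254.5]
tool_rot: [1.527, 1.569, 1.294]
contact_force: [-0.1, 0.0, 0.3]
finger_gap: 1.003
```

>>> carry_out(
  targets="0 0 0 0 0 0 0;0 0 0 0 0 0 0;0 0 0 0 0 0 0;0 0 0 0 0 0 0;0 0 0 0 0 0 0;0 0 0 0 0 0 0;0 0 0 0 0 0 0;0 0 0 0 0 0 0;0 0 0 0 0 0 0;0 0 0 0 0 0 0;0 0 0 0 0 0 0;0 0 0 0 0 0 0",
)

```text
time_s: 12.62
ee_pos: [463.1, -100.5, 254.4]
tool_rot: [0.037, 1.571, -0.196]
contact_force: [0.0, 0.2, -0.1]
finger_gap: 1.0
```

```bash
python3 - <<'E'
from h import *
st()
im,d=manip.camera("scene"); cv2.imwrite("pics/s9.png",cv2.resize(im[110:260,200:400,::-1],None,fx=4,fy=4,interpolation=cv2.INTER_CUBIC));np.save("pics/s9.npy",d); W=cloud("scene",d)
im,d=manip.camera("wrist"); cv2.imwrite("pics/w5.png",im[:,:,::-1])
E
```

```text
t 12.62 tcp [ 463.1 -100.5  254.4] q [-0.391  0.122 -0.095  1.354  0.     1.413] F [ 0.   0.2 -0.1] gap 1.0
toolx [ 0. -0. -1.] jaw z [ 0.973 -0.231  0.   ]
```

View pics/s9.png

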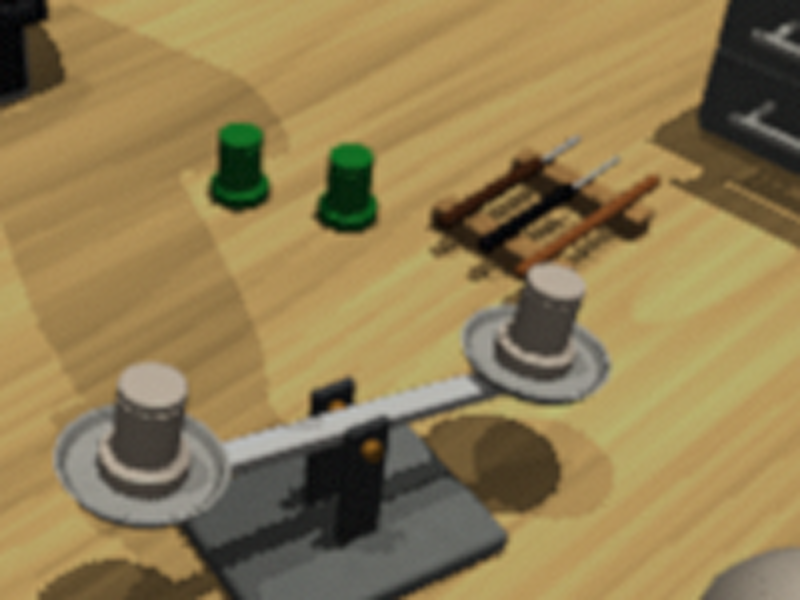

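View pics/w5.png

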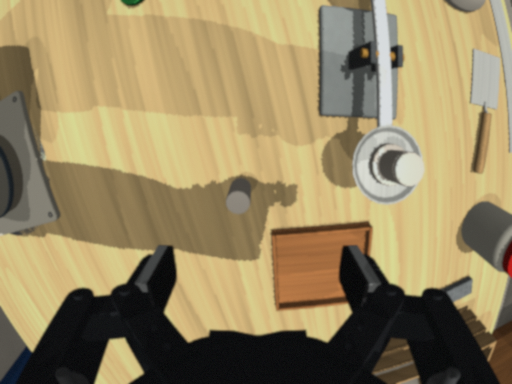

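The left side (plug A) stays down at the stop and both plugs stand, so A is the steel-cored one. I'll measure where A stands now from the scene and top cameras.

```bash
python3 - <<'E'
from h import *
im,d=manip.camera("top"); cv2.imwrite("pics/t2.png",im[:,:,::-1]); cv2.imwrite("pics/t2c.png",cv2.resize(im[100:170,180:340,::-1],None,fx=5,fy=5,interpolation=cv2.INTER_CUBIC))
sc=plane("scene",(339.3,180.8),131); print("scene knob top",sc, "base", sc-52*np.array([.03,.126,.992]))
w=cloud("scene",np.load("pics/s9.npy"));print(np.median(w[178:183,336:342].reshape(-1,3),axis=0), "Bknob",np.median(w[203:208,235:241].reshape(-1,3),axis=0))
E
```

```text
scene knob top [656.62956631 119.97858227 131.        ] base [655.06956631 113.42658227  79.416     ]
[653.50644485 122.80030911 129.58853152] Bknob [ 598.05605894 -107.538367    160.34717193]
```

View pics/t2c.png

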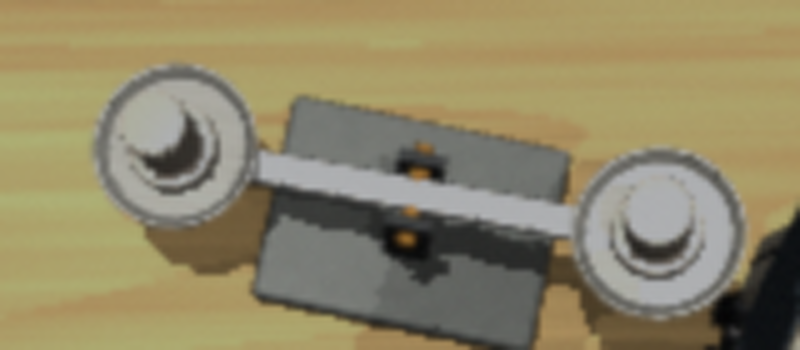

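>>> carry_out(
  targets="0 0 0 0.0241 0.0283 0 0;0 0 0 0.0241 0.0283 0 0;0 0 0 0.0241 0.0283 0 0;0 0 0 0.0241 0.0283 0 0;-0.0315 0.0075 0 0.0241 0.0283 0 0;-0.0315 0.0075 0 0.0241 0.0283 -0.01 0;-0.0315 0.0075 0 0.0241 0.0283 -0.015 0;-0.0315 0.0075 0 0.0244 0.0283 -0.02 0;0 0 0 0 0 -0.02 0;0 0 0 0 0 0 0;0 0 0 0 0 0 0",
)

```text
time_s: 13.68
ee_pos: [655.1, 125.6, 188.6]
tool_rot: [-1.595, 1.44, -1.827]
contact_force: [0.3, 0.2, 0.7]
finger_gap: 1.004
```

```bash
python3 - <<'E'
from h import *
print(plane("top",(211,125),131),plane("top",(215.6,130),91))
st()
im,d=manip.camera("wrist"); cv2.imwrite("pics/w6.png",im[:,:,::-1])
E
```

```text
[651.76685089 120.89049369 131.        ] [648.87284165 113.69510781  91.        ]
t 13.68 tcp [655.1 125.6 188.6] q [ 0.118  0.516  0.307  1.41  -0.122  1.923] F [0.3 0.2 0.7] gap 1.004
toolx [-0.033 -0.126 -0.991] jaw z [ 0.973 -0.23  -0.003]
```

View pics/w6.png

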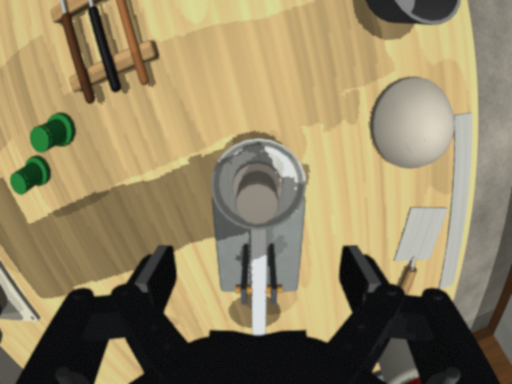

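The wrist view shows plug A's knob at (258,200), centred between the fingers, with the tilt aligned.

```bash
python3 - <<'E'
from h import *
o,R=st()
p=wplane((257.5,201),131); print(p, "axis at z131:", (o["ee_pos"]+R[:,0]*(o["ee_pos"][2]-131)/-R[2,0]).round(1))
E
```

```text
t 13.73 tcp [655.4 124.9 190.5] q [ 0.117  0.514  0.309  1.411 -0.122  1.923] F [0.7 0.8 0.6] gap 1.003
toolx [-0.03  -0.126 -0.992] jaw z [ 0.973 -0.231 -0.   ]
[656.31263274 124.23556851 131.        ] axis at z131: [653.6 117.4 131. ]
```

>>> carry_out(
  targets="0 0 0 0.0005 0.001 -0.025 0;0 0 0 0 -0.001 -0.02 0;0 0 0 -0.0007 -0.0025 -0.02 0;0 0 0 -0.0006 -0.0025 -0.0175 0;0 0 0 -0.0002 -0.001 -0.005 0;0 0 0 0 0 0 0;0 0 0 0 0 0 1;0 0 0 0 0 0 1;0 0 0 0 0 0 1;0 0 0 0 0 0 1;0 0 0 0 0 0 1;0 0 0 0 0 0 1",
)

```text
time_s: 14.73
ee_pos: [654.9, 119.6, 103.1]
tool_rot: [-1.564, 1.442, -1.797]
contact_force: [-1.9, 1.0, 7.0]
finger_gap: 0.357
```

```bash
python3 - <<'E'
from h import *
st()
im,d=manip.camera("scene"); cv2.imwrite("pics/s10.png",cv2.resize(im[110:260,200:400,::-1],None,fx=4,fy=4,interpolation=cv2.INTER_CUBIC))
E
```

```text
t 14.73 tcp [654.9 119.6 103.1] q [ 0.109  0.545  0.139  1.207 -0.122  1.915] F [-1.9  1.   7. ] gap 0.357
toolx [-0.029 -0.126 -0.992] jaw z [ 0.973 -0.231  0.001]
```

View pics/s10.png

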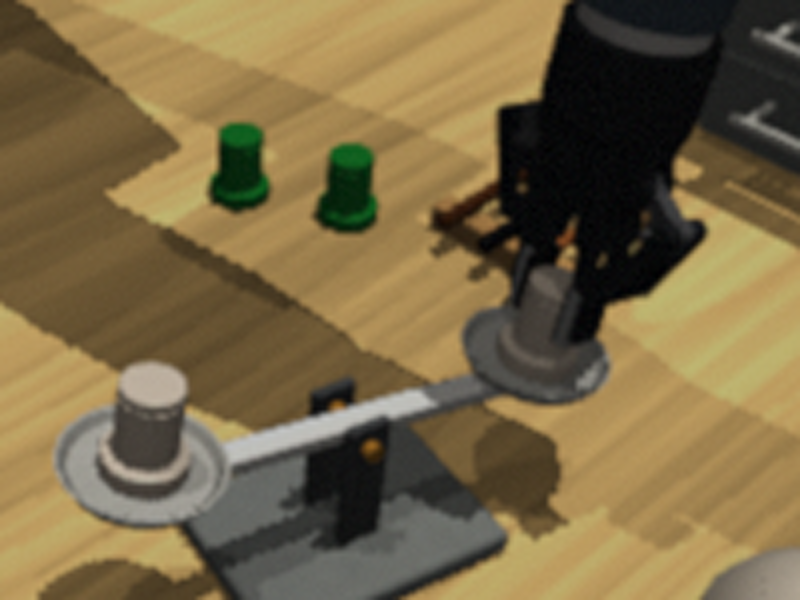

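A is gripped. I'll lift it gently so the beam swings over slowly with plug B on it.

>>> carry_out(
  targets="0.01 -0.0023 0 0 0 0.002 1;0.01 -0.0023 0 0 0 0.003 1;0.01 -0.0023 0 0 0 0.003 1;0.01 -0.0023 0 0 0 0.003 1;0.01 -0.0023 0 0 0 0.003 1;0.01 -0.0023 0 0 0 0.003 1;0.01 -0.0023 0 0 0 0.003 1;0.01 -0.0023 0 0 0 0.003 1;0.01 -0.0023 0 0 0 0.003 1;0.01 -0.0023 0 0 0 0.004 1;0.01 -0.0023 0 0 0 0.004 1;0.0165 -0.0037 0 0 0 0.004 1",
)

```text
time_s: 15.78
ee_pos: [654.8, 119.6, 140.6]
tool_rot: [2.245, 1.569, 2.012]
contact_force: [0.2, 0.5, -0.7]
finger_gap: 0.354
```

>>> carry_out(
  targets="0 0 0 0 0 0.02 1;0 0 0 0 0 0.03 1;0 0 0 0 0 0.03 1;0 0 0 0 0 0.02 1;0 0 0 0 0 0 1;0 0 0 0 0 0 1",
)

```text
time_s: 16.28
ee_pos: [655.2, 119.4, 241.4]
tool_rot: [0.875, 1.569, 0.642]
contact_force: [-0.1, -0.2, -2.3]
finger_gap: 0.356
```

```bash
python3 - <<'E'
from h import *
st()
im,d=manip.camera("scene"); cv2.imwrite("pics/s11.png",cv2.resize(im[60:260,180:440,::-1],None,fx=3,fy=3,interpolation=cv2.INTER_CUBIC))
E
```

```text
t 16.28 tcp [655.2 119.4 241.4] q [5.400e-02 4.620e-01 3.560e-01 1.463e+00 1.000e-03 1.858e+00] F [-0.1 -0.2 -2.3] gap 0.356
toolx [ 0.002  0.001 -1.   ] jaw z [ 0.973 -0.231  0.001]
```

View pics/s11.png

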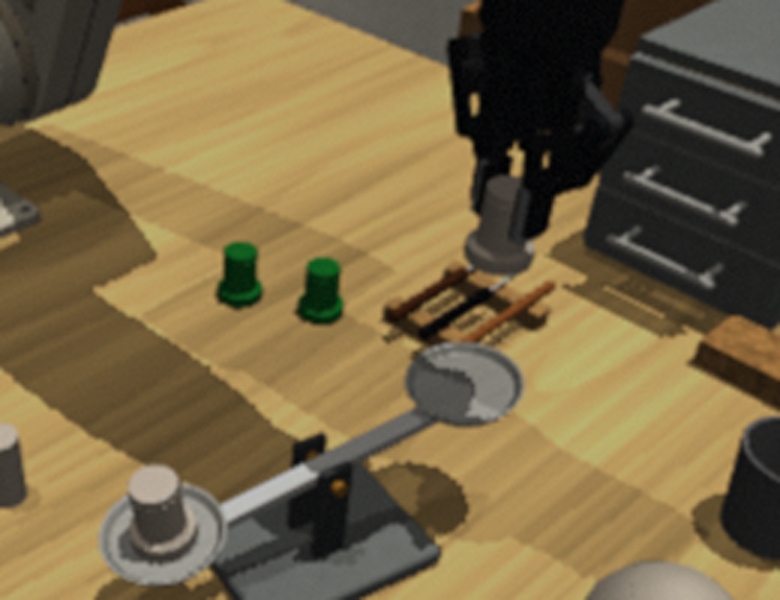

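B stands on the right pan, which is now down, and A hangs upright in the gripper. Carrying A to the tray centre, (519,-287).

>>> carry_out(
  targets="0 0 0 -0.0113 -0.0339 0 1;0 0 0 -0.0113 -0.0339 0 1;0 0 0 -0.0113 -0.0339 0 1;0 0 0 -0.0113 -0.0339 0 1;0 0 0 -0.0113 -0.0339 0 1;0 0 0 -0.0113 -0.0339 0 1;0 0 0 -0.0113 -0.0339 0 1;0 0 0 -0.0113 -0.0339 0 1;0 0 0 -0.0113 -0.0339 0 1;0 0 0 -0.0113 -0.0339 -0.01 1;0 0 0 -0.0113 -0.0339 -0.02 1;0 0 0 -0.0113 -0.0339 -0.03 1",
)

```text
time_s: 17.33
ee_pos: [519.5, -285.7, 182.8]
tool_rot: [-0.607, 1.571, -0.84]
contact_force: [1.0, 0.3, -1.7]
finger_gap: 0.355
```

>>> carry_out(
  targets="0 0 0 0 0 -0.03 1;0 0 0 0 0 -0.03 1;0 0 0 0 0 -0.03 1;0 0 0 0 0 -0.02 1;0 0 0 0 0 0 1;0 0 0 0 0 0 1",
)

```text
time_s: 17.83
ee_pos: [519.3, -283.0, 71.9]
tool_rot: [2.74, 1.566, 2.507]
contact_force: [-0.2, 0.1, -0.3]
finger_gap: 0.352
```

```bash
python3 - <<'E'
from h import *
st()
im,d=manip.camera("scene"); cv2.imwrite("pics/s12.png",cv2.resize(im[140:340,70:330,::-1],None,fx=3,fy=3,interpolation=cv2.INTER_CUBIC))
E
```

```text
t 17.83 tcp [ 519.3 -283.    71.9] q [-0.641  0.419 -0.16   0.997 -0.     1.163] F [-0.2  0.1 -0.3] gap 0.352
toolx [-0.004  0.003 -1.   ] jaw z [ 0.973 -0.231 -0.005]
```

View pics/s12.png

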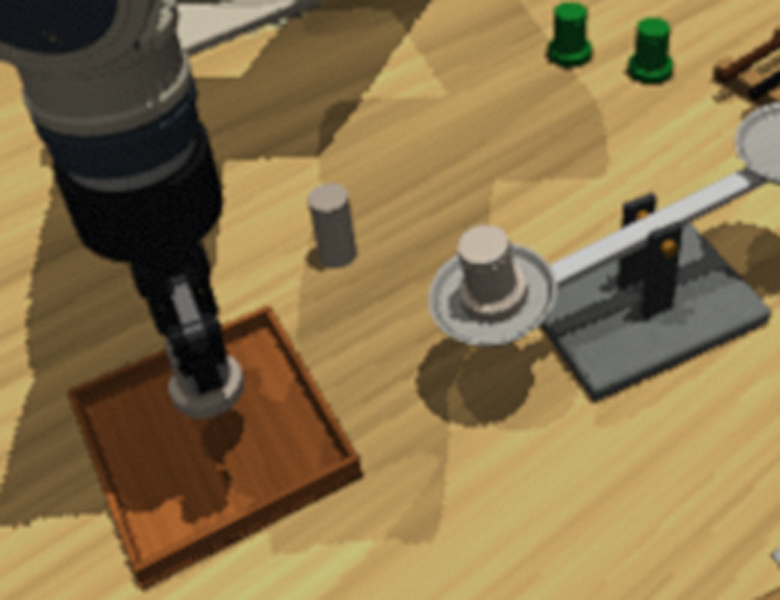

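The plug is over the middle of the tray. Lowering it to the floor.

>>> carry_out(
  targets="0 0 0 0 -0.003 -0.02 1;0 0 0 0 0 -0.01 1;0 0 0 0 0 -0.005 1;0 0 0 0 0 0 1;0 0 0 0 0 0 1",
)

```text
time_s: 18.3
ee_pos: [520.6, -286.7, 39.0]
tool_rot: [2.926, 1.57, 2.693]
contact_force: [-0.1, -0.7, -1.0]
finger_gap: 0.356
```

>>> carry_out(
  targets="0 0 0 0 0 -0.002 1;0 0 0 0 0 -0.001 1;0 0 0 0 0 0 1",
)

```text
time_s: 18.55
ee_pos: [520.5, -286.8, 35.7]
tool_rot: [3.013, 1.57, 2.781]
contact_force: [-0.2, 0.5, -1.4]
finger_gap: 0.354
```

>>> carry_out(
  targets="0 0 0 0 0 -0.001 1;0 0 0 0 0 -0.001 1;0 0 0 0 0 0 1",
)

```text
time_s: 18.8
ee_pos: [520.3, -286.7, 33.3]
tool_rot: [2.898, 1.57, 2.665]
contact_force: [-0.1, 0.5, -0.9]
finger_gap: 0.359
```

>>> carry_out(
  targets="0 0 0 0 0 -0.001 1;0 0 0 0 0 -0.001 1;0 0 0 0 0 -0.001 1;0 0 0 0 0 0 1",
)

```text
time_s: 19.13
ee_pos: [520.3, -286.7, 30.1]
tool_rot: [2.861, 1.569, 2.628]
contact_force: [-0.5, 0.4, -1.3]
finger_gap: 0.354
```

>>> carry_out(
  targets="0 0 0 0 0 -0.001 1;0 0 0 0 0 -0.001 1;0 0 0 0 0 0 1",
)

```text
time_s: 19.38
ee_pos: [520.4, -286.9, 29.1]
tool_rot: [-2.96, 1.57, 3.09]
contact_force: [-1.9, 1.0, 5.6]
finger_gap: 0.357
```

>>> carry_out(
  targets="0 0 0 0 0 -0.001 1;0 0 0 0 0 0 1",
)

```text
time_s: 19.55
ee_pos: [520.4, -286.9, 29.0]
tool_rot: [-1.536, 1.57, -1.769]
contact_force: [-5.1, 4.0, 14.7]
finger_gap: 0.358
```

Contact with the tray floor at TCP z 29, as predicted. Releasing.

>>> carry_out(
  targets="0 0 0 0 0 0.001 1;0 0 0 0 0 0 0;0 0 0 0 0 0 0;0 0 0 0 0 0 0;0 0 0 0 0 0 0;0 0 0 0 0 0.02 0;0 0 0 0 0 0.03 0;0 0 0 0 0 0.04 0;0 0 0 0 0 0.04 0;0 0 0 -0.03 0 0.03 0;0 0 0 -0.03 -0.01 0.03 0;0 0 0 -0.03 -0.02 0.01 0",
)

```text
time_s: 20.55
ee_pos: [432.4, -315.7, 230.8]
tool_rot: [-0.543, 1.567, -0.773]
contact_force: [-0.0, -1.0, -0.5]
finger_gap: 1.003
```

>>> carry_out(
  targets="0 0 0 -0.02 -0.03 0 0;0 0 0 -0.02 -0.03 0 0;0 0 0 -0.02 -0.03 0 0;0 0 0 0 0 0 0;0 0 0 0 0 0 0;0 0 0 0 0 0 0;0 0 0 0 0 0 0;0 0 0 0 0 0 0",
)

```text
time_s: 21.22
ee_pos: [372.9, -405.4, 226.6]
tool_rot: [2.754, 1.57, 2.522]
contact_force: [-0.4, -0.1, -0.6]
finger_gap: 1.002
```

```bash
python3 - <<'E'
from h import *
st()
im,d=manip.camera("scene"); cv2.imwrite("pics/s13.png",cv2.resize(im[140:340,70:370,::-1],None,fx=2.66,fy=2.66,interpolation=cv2.INTER_CUBIC))
im,d=manip.camera("top"); cv2.imwrite("pics/t3.png",im[:,:,::-1])
E
```

```text
t 21.22 tcp [ 372.9 -405.4  226.6] q [-0.979  0.262  0.014  1.324 -0.     0.823] F [-0.4 -0.1 -0.6] gap 1.002
toolx [-0.001  0.001 -1.   ] jaw z [ 0.973 -0.229 -0.001]
```

View pics/s13.png

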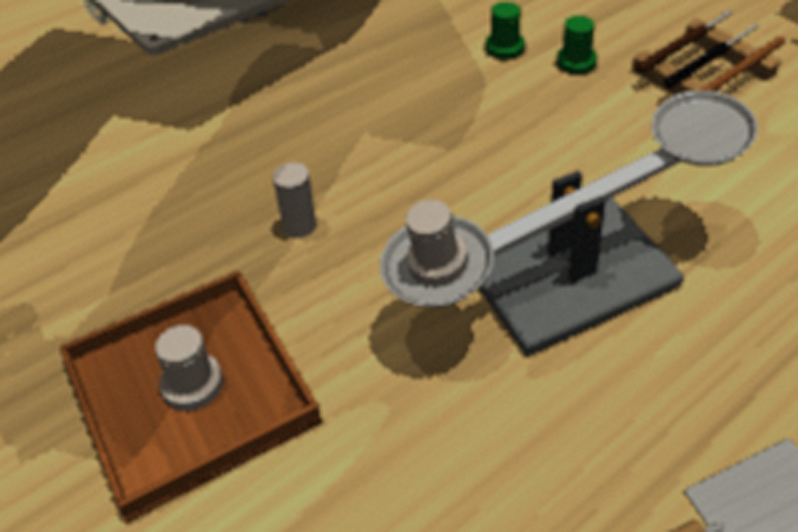

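View pics/t3.png

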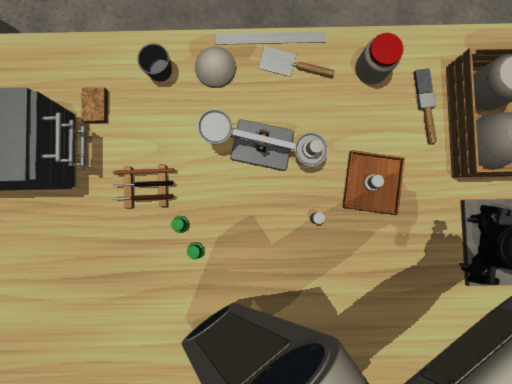

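The top view shows plug A upright in the tray at (374,182) and plug B standing on the right pan at (313,148). The robot is clear of everything, so I'm handing in.

```bash
python3 -c "
from station import manip
print(manip.sign_off())"
```

```text
the job is handed in; nothing more can be done
None
```

The heavier plug is now standing in the middle of the tray, and the other one is still standing on the right pan. I handed the job in at about 21 s of the 64 s allowed.

- **Weighing:** I stood the plug from (444,132) on the left pan and the one from (445,14) on the right pan. About 1.5 s after I let go of the second plug, the left side was still down at its stop. I took the left plug as the steel-cored one.
- **Final checks:** the last scene and top pictures show the plug upright in the tray, the other upright on its pan, and the arm clear. The footless rod and green look-alikes were not touched.
- **Forces:** the highest wrist reading I saw was about 16 N, when the plug touched the tray floor.
- **Disagreements:**
  - The cameras differed by 2–5 mm on the pan and plug positions, so I used values in between.
  - On the first placing, the left pan made contact a few millimetres lower than its stated height.
  - The wrist force was too noisy to confirm the plugs' weights, so the choice rests on the balance alone.

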